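Put the work lift's control lever into float

ROBOT

A 6-joint arm with a two-finger parallel gripper is mounted at the origin on the work surface. World frame = base frame: x ahead of the robot, y to its left, z up, the work surface at z = 0. Lengths are in mm, angles in rad, forces in N, time in s.
With the tool pointing down it reaches from about 400 to 925 mm from the base axis. Payload 12.5 kg.
Tool frame: the origin (TCP) lies on the centre line of the jaws, within the pads' length; the fingertips stand 19 mm ahead of it and the grasp point (between the pads) is the TCP; y points along the fingers, x is the direction in which the jaws open and shut, and the axes are right-handed (so a half turn about y gives the same grasp; the last joint's range is limited). The gripper opens to 95 mm and grips with 3 to 60 N. Pads are 20 mm wide; open, the fingers measure 119 mm over their backs; the gripper's body (75 mm by 180 mm) begins 59 mm behind the grasp point.
Start: joints at [1.035, 0.491, 1.559, -0, 1.092, -0.106], TCP at [260.418, 568.183, 196.561] pointing down, gripper open.
Joint ranges: [-3.1, 3.1], [-0.84, 2.19], [0.05, 2.79], [-1.13, 4.28], [0.06, 2.93], [-2.69, 2.69]. Speed limits (rad/s): [2.22, 2.22, 2.79, 3.14, 3.14, 3.14].

INTERFACE

Orientations are given as [roll, pitch, yaw] about the fixed x, y, z axes, in that order (R = Rz(yaw) Ry(pitch) Rx(roll)).
In Python, from cell import env gives the robot as it stands. The module is installed in compiled form; this text tells all that it offers.
- The arm moves only by the tool move_arm, never from a script. Its argument "rows" is a list of rows, each an object of numbers: "tx", "ty", "tz": the shift along the tool's x, y, z in cm; "rx", "ry", "rz": the turn, a rotation vector about the tool's x, y, z in rad; "grip": the opening in per cent of the stroke, from 0 (shut) to 100 (fully open). In form: [{"tx": .., "ty": .., "tz": .., "rx": .., "ry": .., "rz": .., "grip": ..}, ...]. A call has 1 to 10 rows; each row shifts and turns the commanded pose from where the row before left it, along the tool's axes as they then stand; what a row does not reach is not made up. A row lasts 1/12 s, in which the tool goes at most 41.7 mm and 7.16 degrees, less where a joint would pass 70% of its speed; a pose out of reach is approached as far as the arm can. A call is refused whole if a number of a shift passes 4.17 or a number of a turn 0.125, either way. A call with a gripper value outside its range is refused whole. The fingers move at their own pace and stop on an object; the grip force is fixed at half the most. Time passes only in rows, so rows that do not move let the fingers close. It gives the time, the measured TCP pose, the force and the opening at its end, in the units of the state.
- env.state(): the state, without advancing time (a new reading comes with each control period).
- env.read_camera(name): name is "scene" or "side" or "wrist"; returns (picture, depth): 384x512x3 uint8, blue, green, red; 384x512 float32, mm along the optical axis (not along the pixel's ray), 0 where there is no reading.
- env.calibration(name): a dict with "vertical_fov" (degrees; the focal length in pixels is half the picture's height over the tangent of half this angle, whatever the lens; pixels are square), "cx", "cy" (the principal point, pixels), "eye" and "rotation" of the camera in the world. Camera axes: x right, y up, looking along -z (the intrinsics and any distortion apply to the point x, -y, -z); pixel columns grow to the right and rows downward; lengths in mm; the calibration is good to about 2 mm. A picture is of the moment at which its call begins: read the wrist's pose just before it. calibration takes no time and is no camera call; for the wrist camera it gives the pose at the moment of the call.
- env.job_done(): hands the job in, once; it reports no verdict.
The state is a dict: "t": time; "joints": joint angles; "qvel": joint speeds; "tau": joint torques, N m; "eef_pos": TCP position; "tcp_rot": TCP orientation; "ft_force": force on the tool from outside, world axes, zero at the start; "moment": the same for the moment, N m; "opening": opening from 0.0 (shut) to 1.0 (fully open).
Only numpy, scipy, OpenCV 4.12 (cv2) and the standard library are available. Lean on these libraries where they do the work, as an engineer would, in place of code of your own. Each camera call takes 0.05 s, during which the arm holds its last target.

TASK

Put the work lift into float so that its deck can settle on its rests: slide the float lock fully aside, out of the lift lever's slot, then push the lift lever forward past the stiff detent until it drops into the float notch and stays there by itself. Leave the tilt lever in neutral, and leave the tray, the mallet and the jar where they are.

Things in the scene. Friction and masses are not known exactly. Their poses are not given: they have to be found in the camera images.
- lift_section: Lift section of the control stand: fixed grey-green sheet cover on a cast valve body. Origin on the foot plate 8 mm above the bench, below the lift lever's pivot; +x forward (float direction), +y left, z up. Cover: x -60 to 100, y -50 to 75 mm, top 140 mm above the origin. Lever slot along x at y = 0, 102 mm long; across it lies the float lock. The tilt section adjoins on its left or right side.
- lift_knob (a point): Centre of the lift lever's black ball knob, 32 mm in diameter, on a 10 mm steel rod, 165 mm from the pivot, which lies 50 mm above the section's origin. Upright, the knob's centre is 223 mm above the bench; from neutral to the float notch it moves 76 mm forward and 19 mm down.
- lift_lever (a joint): Lift lever's angle, rad: 0 upright, neutral (starts within 0.05), plus leans forward. Locked, it stops at about 0.14. Unlocked, a light spring (1 to 3 N at the knob) brings it back from anything short of the detent. From 0.32 the sprung detent plunger makes it much stiffer (about 15 N at the knob); past about 0.44 it drops into the float notch and rests there at about 0.48. End stop 0.56.
- detent (a point): Top centre of the steel block that holds the detent's spring plunger, fixed on the cover to the right of the lift slot, 42 mm ahead of the lever's pivot: 20 x 26 x 17 mm with a cap behind. The plunger's round nose sticks out into the slot's edge, and stands behind the lever's rod once that is in the float notch. Only the lift section has it.
- float_lock (a joint): Float lock, a flat steel bolt (12 mm wide) lying on the cover across the lift slot just ahead of the lever: slide in m along the section's +y. 0 fully across the slot (starts 0 to 0.004), 0.030 fully aside against its end stop. Held by friction, about 3 N.
- lock_tab (a point): On the float lock's upright push tab, a steel plate 38 mm long (section's x), 4 mm thick, its top 50 mm above the cover. The point: middle of the face towards the slot (looking to -y), 12 mm below the top edge. Locked, it lies 37 mm ahead of the lever's pivot and 38 mm left of the slot. Pushing this face to +y slides the lock aside; the space before it, above the slot, is free.
- tilt_section: The tilt section, alike in size, cover and frame (origin below its lever's pivot), 125 mm to the left or right of the lift section's. Its slot is shorter (72 mm), with no lock and no detent block.
- tilt_lever (a joint): Tilt lever, the same kind of lever in the other section, angle in rad: 0 neutral, plus or minus 0.30 at its ends; a light spring and some friction. Starts within 0.05 of neutral and is to be left there.
- tilt_knob (a point): Centre of the tilt lever's black ball knob, 32 mm in diameter, like the lift lever's.
- tray: Open wooden tray of brass fittings and nails, 200 x 270 x 45 mm, loose; origin under its centre.
- mallet: Wooden joiner's mallet lying on its side, head 75 x 125 x 55 mm, handle 230 mm long to its -x; origin under the head.
- jar: Closed amber glass jar with a steel cap, 72 mm in diameter, 95 mm high; origin under its centre.

How it is judged:
By the outcome, as a careful person would: the job done as asked, in the order asked, and still so for the second after the job is handed in, with the robot touching nothing.
It also fails if it takes over 40 s, if anything falls off the work surface, if the arm or the gripper's body presses on something with over 40 N, if the wrist force passes 120 N, or if a joint passes its speed limit or range.

## Working session

There is one attempt and no reset: what is moved stays moved. The work goes in short steps, Python scripts to look and compute and a tool call to move; the robot and the scene stay as the last step left them, time stands still between calls to the robot, and variables do not carry over. Pictures are saved under pics/ and viewed, and the job is handed in when it is done.

Besides the shell and the picture viewer there is one more tool, called after ">>>" in YAML: its name, and indented under it one key for each argument. move_arm: Moves the arm, as the interface text tells. Its arguments: {"type":"object","properties":{"rows":{"type":"array"}},"required":["rows"]}

```bash
mkdir -p pics; cat > h.py <<'E'
from cell import env
import numpy as np, cv2
def cap(n,tag):
    c=env.calibration(n); p,d=env.read_camera(n)
    cv2.imwrite(f'pics/{tag}.png',p); np.savez(f'pics/{tag}.npz',d=d,eye=c['eye'],R=c['rotation'],f=192/np.tan(np.radians(c['vertical_fov'])/2),cx=c['cx'],cy=c['cy'])
    print(n,{k:(np.round(v,3).tolist() if not isinstance(v,str) else v) for k,v in c.items()}); return p,d
def pt(tag,u,v,depth=None):
    z=np.load(f'pics/{tag}.npz'); 
    if depth is None: depth=z['d'][int(v),int(u)]
    x=(u-z['cx'])/z['f'];y=(v-z['cy'])/z['f']
    return z['eye']+z['R']@(np.array([x,-y,-1])*depth)
def crop(tag,u0,v0,u1,v1,s,out):
    p=cv2.imread(f'pics/{tag}.png')[v0:v1,u0:u1]; cv2.imwrite(f'pics/{out}.png',cv2.resize(p,None,fx=s,fy=s,interpolation=cv2.INTER_CUBIC))
E
python3 - <<'E'
from h import *
for n in ('scene','side','wrist'): cap(n,n+'0')
print(env.state())
E
```

```text
scene {'vertical_fov': 55.758, 'cx': 252.261, 'cy': 196.262, 'eye': [1196.732, 106.708, 1261.438], 'rotation': [0.581, -0.003, 1.657]}
side {'vertical_fov': 42.369, 'cx': 255.802, 'cy': 185.836, 'eye': [-306.416, 883.666, 1421.325], 'rotation': [0.741, -0.002, -2.369]}
wrist {'vertical_fov': 67.607, 'cx': 253.416, 'cy': 190.756, 'eye': [187.393, 601.677, 383.356], 'rotation': [-0.289, 0.001, 1.141]}
{'t': 0.15, 'joints': array([ 1.03540708e+00,  4.91375004e-01,  1.55928564e+00, -1.48387467e-05,
        1.09171614e+00, -1.05606541e-01]), 'qvel': array([ 0.00027778, -0.0017449 , -0.00396453,  0.00185658,  0.00086268,
        0.00053209]), 'tau': array([ 1.87262041e-03, -6.12896490e+01, -2.58278382e+01,  6.92953868e-02,
        4.72978991e-02, -2.67410525e-05]), 'eef_pos': array([260.31259601, 568.00661938, 196.13284007]), 'tcp_rot': array([-1.57072676e+00,  7.81150657e-04,  1.14102049e+00]), 'ft_force': array([-0.71900994,  0.62055331, -0.85055179]), 'moment': array([-0.00385343,  0.01642167, -0.04839715]), 'opening': 0.9978724375055587}
```

```bash
cat >> h.py <<'E'
from scipy.spatial.transform import Rotation as Ro
def pt(tag,u,v,depth=None):
    z=np.load(f'pics/{tag}.npz')
    if depth is None: depth=z['d'][int(round(v)),int(round(u))]
    x=(u-z['cx'])/z['f'];y=(v-z['cy'])/z['f']
    return z['eye']+Ro.from_euler('xyz',z['R']).apply(np.array([x,-y,-1])*depth)
def proj(tag,P):
    z=np.load(f'pics/{tag}.npz'); c=Ro.from_euler('xyz',z['R']).inv().apply(np.atleast_2d(P)-z['eye'])
    return np.c_[z['cx']+z['f']*c[:,0]/-c[:,2], z['cy']+z['f']*c[:,1]/c[:,2]]
E
python3 - <<'E'
from h import *
s,w,d=[cv2.imread(f'pics/{n}0.png') for n in('scene','side','wrist')]
E
```

```text
(no output)
```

View pics/scene0.png

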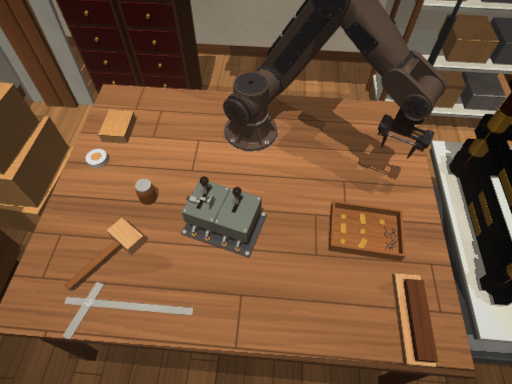

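View pics/side0.png

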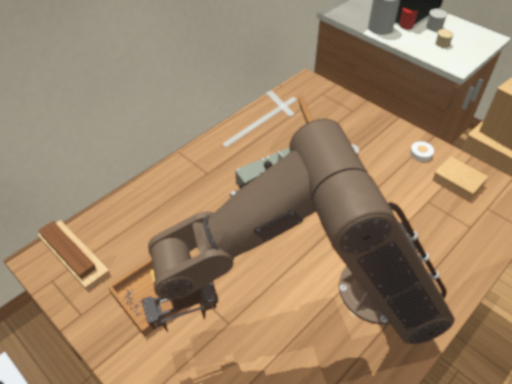

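View pics/wrist0.png

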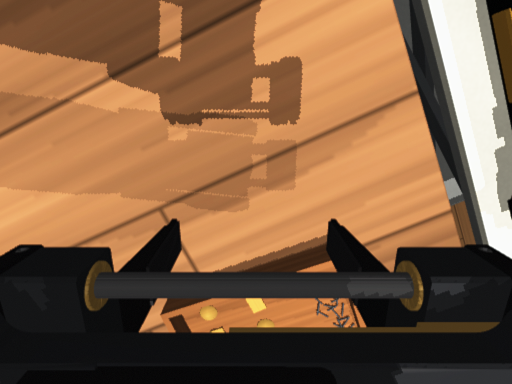

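```bash
python3 - <<'E'
from h import *
crop('scene0',165,165,285,265,6.5,'c1')
E
```

```text
(no output)
```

View pics/c1.png

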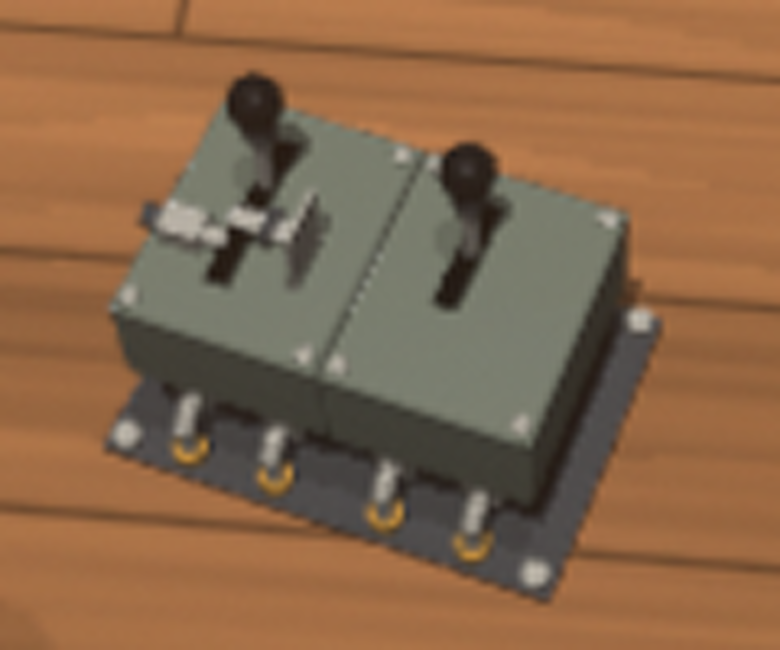

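```bash
cat >> h.py <<'E'
def atz(tag,u,v,z):
    a=pt(tag,u,v,1.);e=np.load(f'pics/{tag}.npz')['eye'];r=a-e
    return e+r*(z-e[2])/r[2]
E
python3 - <<'E'
from h import *
P={'FR':(113,312),'RR':(228,103),'FL':(320,374),'RL':(420,152),'tFL':(528,442),'tRL':(630,215),'slotF':(218,283),'tslotF':(447,307),'tabmid':(303,215)}
W={}
for k,(u,v) in P.items():
    u=u/6.5+165-.4;v=v/6.5+165-.4
    W[k]=atz('scene0',u,v,148); print(k,W[k].round(1),pt('scene0',u,v).round(1))
print('RR-FR',np.linalg.norm(W['RR']-W['FR']),'FL-FR',np.linalg.norm(W['FL']-W['FR']),'tFL',np.linalg.norm(W['tFL']-W['FR']))
for k,(u,v) in {'knob':(253,100),'tknob':(468,170)}.items():
    u=u/6.5+165-.4;v=v/6.5+165-.4
    print(k,atz('scene0',u,v,223).round(1),pt('scene0',u,v).round(1))
E
```

```text
FR [ 559.3 -196.3  148. ] [ 554.1 -198.7  138.8]
RR [ 414.2 -156.8  148. ] [ 469.9 -138.1  227.2]
FL [587.9 -77.7 148. ] [588.5 -77.5 149.1]
RL [438.7 -41.6 148. ] [438.1 -41.7 147.1]
tFL [619.  38. 148.] [617.8  37.8 145.7]
tRL [471.1  81.4 148. ] [373.8  78.1  -1.3]
slotF [ 535.9 -142.1  148. ] [ 536.5 -141.8  149.1]
tslotF [540.1 -14.3 148. ] [537.4 -14.8 143.4]
tabmid [ 487.3 -102.   148. ] [518.9 -92.7 197.6]
RR-FR 150.38775324201828 FL-FR 121.9467453020288 tFL 241.70110957533157
knob [ 463.7 -125.9  223. ] [ 473.5 -122.8  236.8]
tknob [499.1  -4.8 223. ] [504.7  -3.8 231.5]
```

>>> move_arm:
  rows:
    - {"ty":-1.45,"tz":-3.0,"tx":-2.0,"grip":0}
    - {"ty":-1.45,"tz":-3.0,"tx":-2.0,"grip":0}
    - {"ty":-1.45,"tz":-3.0,"tx":-2.0,"grip":0}
    - {"ty":-1.45,"tz":-3.0,"tx":-2.0,"grip":0}
    - {"ty":-1.45,"tz":-3.0,"tx":-2.0,"grip":0}
    - {"ty":-1.45,"tz":-3.0,"tx":-2.0,"grip":0}
    - {"ty":-1.45,"tz":-3.0,"tx":-2.0,"grip":0}
    - {"ty":-1.45,"tz":-3.0,"tx":-2.0,"grip":0}
    - {"ty":-1.45,"tz":-3.0,"tx":-2.0,"grip":0}
    - {"ty":-1.45,"tz":-3.0,"tx":-2.0,"grip":0}

```text
validation failed for argument at $.ro...
```

>>> move_arm:
  rows:
    - {"tz":-1.8,"tx":-3.4,"grip":0}
    - {"tz":-1.8,"tx":-3.4,"grip":0}
    - {"tz":-1.8,"tx":-3.4,"grip":0}
    - {"tz":-1.8,"tx":-3.4,"grip":0}
    - {"tz":-1.8,"tx":-3.4,"grip":0}
    - {"tz":-1.8,"tx":-3.4,"grip":0}
    - {"tz":-1.8,"tx":-3.4,"grip":0}
    - {"tz":-1.8,"tx":-3.4,"grip":0}
    - {"tz":-1.8,"tx":-3.4,"ry":-0.0875,"grip":0}
    - {"ry":-0.0875,"grip":0}

```text
validation failed for argument at $.ro...
```

>>> move_arm:
  rows:
    - {"tx":-2.0,"ty":-1.45,"tz":-3.0,"rx":0.0,"ry":0.0,"rz":0.0,"grip":0.0}

```text
t: 0.23
eef_pos: [277.0, 539.3, 208.3]
tcp_rot: [-1.569, 0.003, 1.144]
ft_force: [1.2, 1.6, 0.1]
opening: 0.971
```

>>> move_arm:
  rows:
    - {"tx":-2.0,"ty":-1.45,"tz":-3.0,"rx":0.0,"ry":0.0,"rz":0.0,"grip":0.0}
    - {"tx":-2.0,"ty":-1.45,"tz":-3.0,"rx":0.0,"ry":0.0,"rz":0.0,"grip":0.0}
    - {"tx":-2.0,"ty":-1.45,"tz":-3.0,"rx":0.0,"ry":0.0,"rz":0.0,"grip":0.0}
    - {"tx":-2.0,"ty":-1.45,"tz":-3.0,"rx":0.0,"ry":0.0,"rz":0.0,"grip":0.0}
    - {"tx":-2.0,"ty":-1.45,"tz":-3.0,"rx":0.0,"ry":0.0,"rz":0.0,"grip":0.0}
    - {"tx":-2.0,"ty":-1.45,"tz":-3.0,"rx":0.0,"ry":0.0,"rz":0.0,"grip":0.0}
    - {"tx":-2.0,"ty":-1.45,"tz":-3.0,"rx":0.0,"ry":0.0,"rz":0.0,"grip":0.0}
    - {"tx":-2.0,"ty":-1.45,"tz":-3.0,"rx":0.0,"ry":0.0,"rz":0.0,"grip":0.0}
    - {"tx":-2.0,"ty":-1.45,"tz":-3.0,"rx":0.0,"ry":0.0,"rz":0.0,"grip":0.0}

```text
t: 0.98
eef_pos: [450.2, 259.7, 342.3]
tcp_rot: [-1.571, -0.0, 1.141]
ft_force: [0.3, 0.8, -1.1]
opening: 0.359
```

>>> move_arm:
  rows:
    - {"tx":-3.4,"ty":0.0,"tz":-1.8,"rx":0.0,"ry":0.0,"rz":0.0,"grip":0.0}
    - {"tx":-3.4,"ty":0.0,"tz":-1.8,"rx":0.0,"ry":0.0,"rz":0.0,"grip":0.0}
    - {"tx":-3.4,"ty":0.0,"tz":-1.8,"rx":0.0,"ry":0.0,"rz":0.0,"grip":0.0}
    - {"tx":-3.4,"ty":0.0,"tz":-1.8,"rx":0.0,"ry":0.0,"rz":0.0,"grip":0.0}
    - {"tx":-3.4,"ty":0.0,"tz":-1.8,"rx":0.0,"ry":0.0,"rz":0.0,"grip":0.0}
    - {"tx":-3.4,"ty":0.0,"tz":-1.8,"rx":0.0,"ry":0.0,"rz":0.0,"grip":0.0}
    - {"tx":-3.4,"ty":0.0,"tz":-1.8,"rx":0.0,"ry":0.0,"rz":0.0,"grip":0.0}
    - {"tx":-3.4,"ty":0.0,"tz":-1.8,"rx":0.0,"ry":0.0,"rz":0.0,"grip":0.0}
    - {"tx":-3.4,"ty":0.0,"tz":-1.8,"rx":0.0,"ry":-0.0875,"rz":0.0,"grip":0.0}
    - {"tx":0.0,"ty":0.0,"tz":0.0,"rx":0.0,"ry":-0.0875,"rz":0.0,"grip":0.0}

```text
t: 1.82
eef_pos: [469.6, -89.5, 341.1]
tcp_rot: [-1.571, 0.001, 1.315]
ft_force: [-0.8, 0.4, -0.9]
opening: 0.004
```

```bash
python3 - <<'E'
from h import *
print(env.state()['eef_pos'])
for n in('wrist','side'): cap(n,n+'1')
crop('wrist1',0,0,512,384,1.55,'w1')
crop('side1',150,100,350,260,4,'s1')
E
```

```text
[469.61385618 -89.51876371 341.08798612]
wrist {'vertical_fov': 67.607, 'cx': 253.416, 'cy': 190.756, 'eye': [392.016, -68.972, 528.427], 'rotation': [-0.288, 0.001, 1.315]}
side {'vertical_fov': 42.369, 'cx': 255.802, 'cy': 185.836, 'eye': [-306.416, 883.666, 1421.325], 'rotation': [0.741, -0.002, -2.369]}
```

View pics/w1.png

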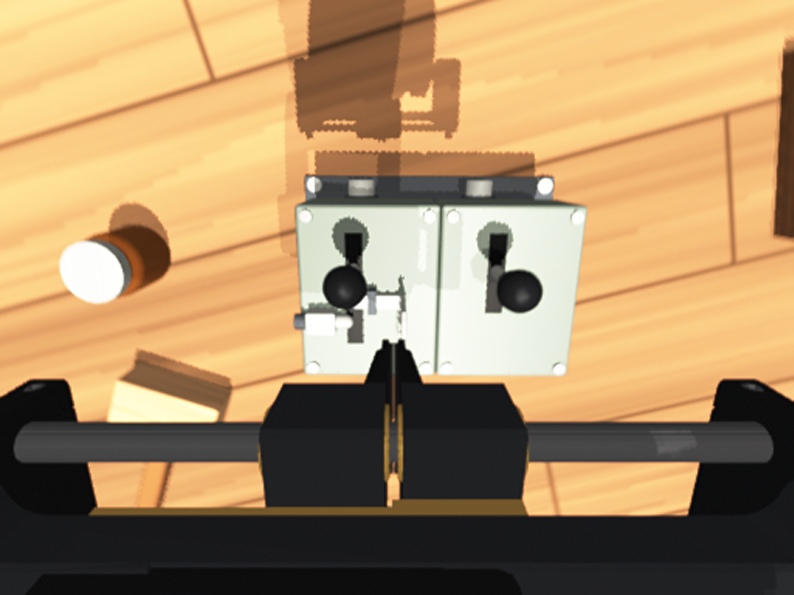

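View pics/s1.png

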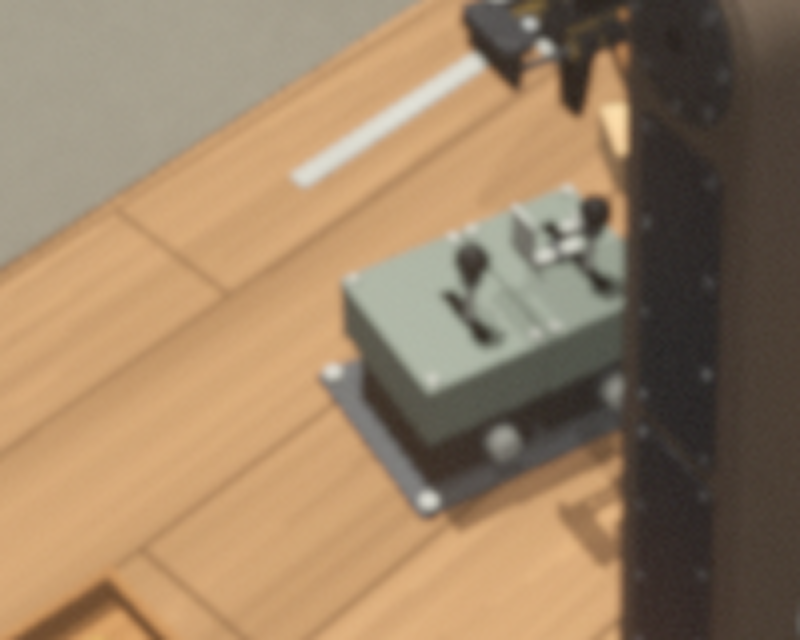

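```bash
python3 - <<'E'
from h import *
crop('wrist1',180,110,390,250,3.8,'w1c')
E
```

```text
(no output)
```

View pics/w1c.png

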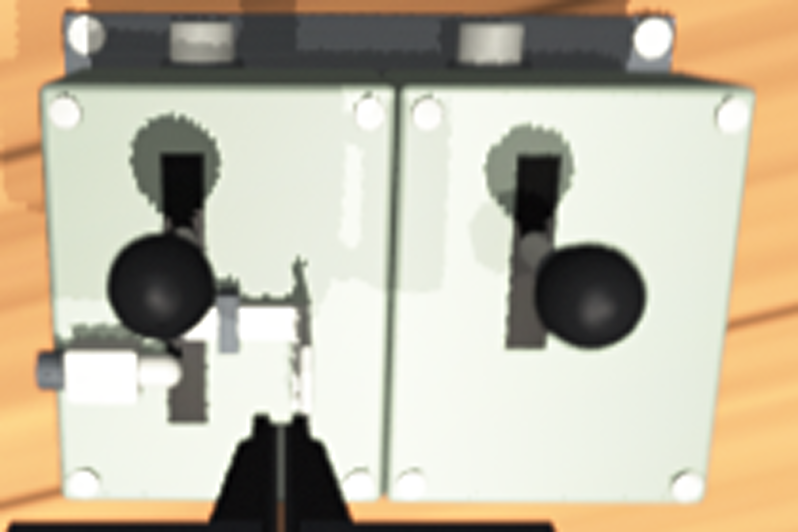

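```bash
python3 - <<'E'
from h import *
from scipy.optimize import least_squares
P={'RR':(43,86,-60,-50),'RL':(393,86,-60,75),'tRL':(752,91,-60,200),'FR':(66,497,100,-50),'FL':(385,497,100,75),'tFL':(702,502,100,200),'slotR':(183,153,None,0),'slotF':(188,422,None,0)}
q=lambda u,v:(u/3.8+180-.37,v/3.8+110-.37)
W={k:atz('wrist1',*q(*v[:2]),148) for k,v in P.items()}
def res(p,full=0):
    c,s=np.cos(p[2]),np.sin(p[2]);r=[]
    for k,v in P.items():
        d=W[k][:2]-p[:2]; a=c*d[0]+s*d[1];b=-s*d[0]+c*d[1]
        if full: print(k,round(a,1),round(b,1),v[2:])
        r+= [a-v[2]] if v[2] is not None else []; r.append(b-v[3])
    return r
o=least_squares(res,[474,-127,-.25],loss='soft_l1'); print(o.x.round(3)); res(o.x,1)
c,s=np.cos(o.x[2]),np.sin(o.x[2])
def sec(w): d=w[:2]-o.x[:2]; return np.round([c*d[0]+s*d[1],-s*d[0]+c*d[1],w[2]],1)
for k,u,v,z in (('knob',162,286,223),('tknob',590,297,223),('tabR',299,265,198),('tabF',305,412,198),('tabmid',302,340,198),('detnose',180,370,157),('detcap',40,370,157)):
    w=atz('wrist1',*q(u,v),z); print(k,w.round(1),sec(w),'depth',sec(pt('wrist1',*q(u,v))))
for u,v in((100,200),(300,450),(600,450),(260,330)): print(sec(pt('wrist1',*q(u,v))))
E
```

```text
[ 4.71774e+02 -1.26169e+02 -2.56000e-01]
RR -58.3 -46.7 (-60, -50)
RL -58.4 73.5 (-60, 75)
tRL -56.7 196.9 (-60, 200)
FR 96.9 -47.4 (100, -50)
FL 96.8 75.0 (100, 75)
tFL 98.8 196.9 (100, 200)
slotR -35.3 0.8 (None, 0)
slotF 65.9 0.2 (None, 0)
knob [ 464.4 -123.7  223. ] [ -7.7   0.5 223. ] depth [-11.5   2.1 236.7]
tknob [499.1  -4.  223. ] [ -4.5 125.1 223. ] depth [ -8.3 121.2 236.4]
tabR [474.6 -84.8 198. ] [ -7.7  40.7 198. ] depth [  5.1  41.6 147.5]
tabF [522.9 -95.2 198. ] [ 41.6  42.9 198. ] depth [-23.8  39.1 360.2]
tabmid [498.8 -90.  198. ] [ 17.   41.8 198. ] depth [ 19.3  41.9 191. ]
detnose [ 511.9 -138.1  157. ] [ 41.9  -1.4 157. ] depth [ 45.4  -2.4 147.2]
detcap [ 499.1 -187.1  157. ] [ 41.9 -52.1 157. ] depth [ 39.9 -50.7 162.6]
[-18.3 -29.3 146. ]
[-22.6  38.1 373. ]
[ 77.7 156.3 146.9]
[ 27.6  27.5 154.1]
```

>>> move_arm:
  rows:
    - {"tx":-1.35,"ty":0.0,"tz":-2.45,"rx":0.0,"ry":0.0,"rz":0.0,"grip":0.0}
    - {"tx":-1.35,"ty":0.0,"tz":-2.45,"rx":0.0,"ry":0.0,"rz":0.0,"grip":0.0}
    - {"tx":0.0,"ty":3.0,"tz":0.0,"rx":0.0,"ry":0.0,"rz":0.0,"grip":0.0}
    - {"tx":0.0,"ty":3.0,"tz":0.0,"rx":0.0,"ry":0.0,"rz":0.0,"grip":0.0}
    - {"tx":0.0,"ty":3.0,"tz":0.0,"rx":0.0,"ry":0.0,"rz":0.0,"grip":0.0}
    - {"tx":0.0,"ty":2.0,"tz":0.0,"rx":0.0,"ry":0.0,"rz":0.0,"grip":0.0}
    - {"tx":0.0,"ty":0.0,"tz":0.0,"rx":0.0,"ry":0.0,"rz":0.0,"grip":0.0}

```text
t: 2.5
eef_pos: [508.7, -121.0, 228.0]
tcp_rot: [-1.564, -0.001, 1.314]
ft_force: [-0.1, -0.5, -0.3]
opening: 0.005
```

```bash
python3 - <<'E'
from h import *
for n in('wrist','scene'): cap(n,n+'2')
crop('wrist2',120,60,390,260,2.9,'w2c')
crop('scene2',165,140,285,240,6.5,'s2')
E
```

```text
wrist {'vertical_fov': 67.607, 'cx': 253.416, 'cy': 190.756, 'eye': [432.091, -101.059, 415.788], 'rotation': [-0.282, -0.001, 1.314]}
scene {'vertical_fov': 55.758, 'cx': 252.261, 'cy': 196.262, 'eye': [1196.732, 106.708, 1261.438], 'rotation': [0.581, -0.003, 1.657]}
```

View pics/w2c.png

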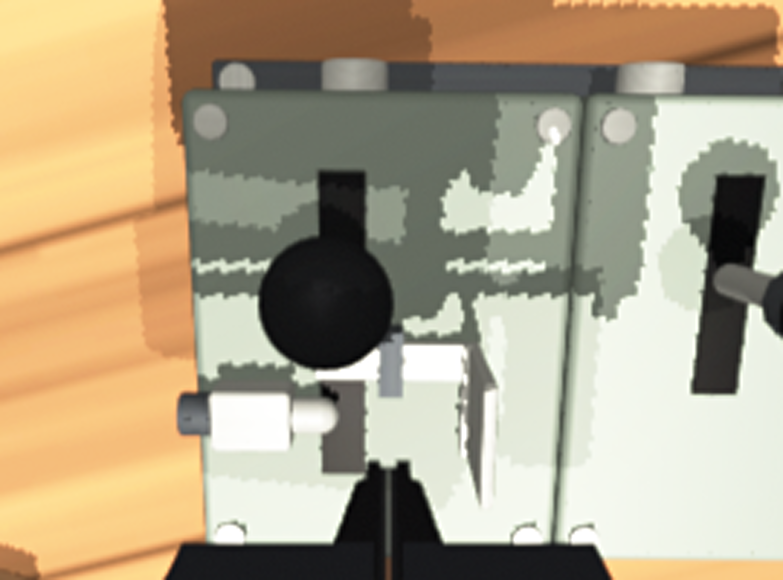

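View pics/s2.png

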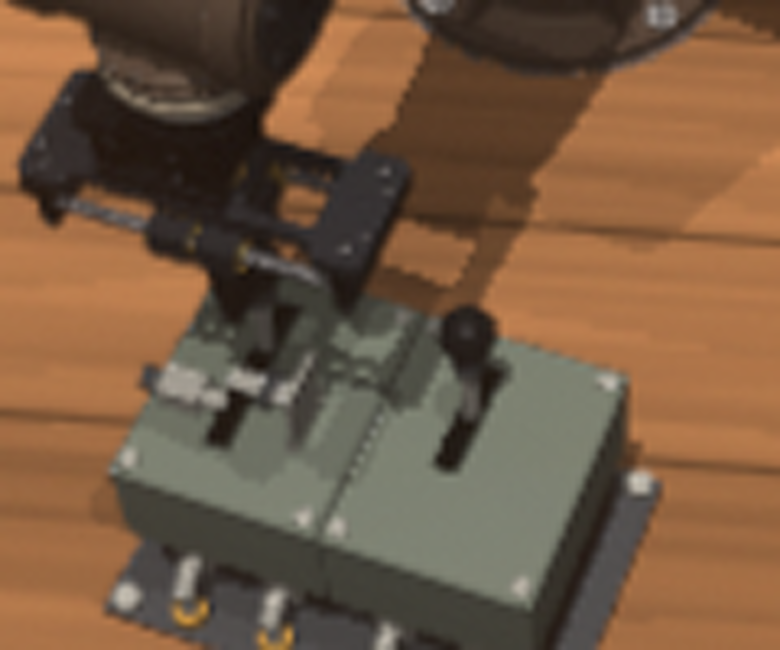

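>>> move_arm:
  rows:
    - {"tx":-0.5,"ty":0.0,"tz":-0.3,"rx":0.0,"ry":0.0,"rz":0.0,"grip":0.0}
    - {"tx":0.0,"ty":1.6,"tz":0.0,"rx":0.0,"ry":0.0,"rz":0.0,"grip":0.0}
    - {"tx":0.0,"ty":1.6,"tz":0.0,"rx":0.0,"ry":0.0,"rz":0.0,"grip":0.0}
    - {"tx":0.0,"ty":0.0,"tz":0.0,"rx":0.0,"ry":0.0,"rz":0.0,"grip":0.0}
    - {"tx":0.0,"ty":0.0,"tz":0.0,"rx":0.0,"ry":0.0,"rz":0.0,"grip":0.0}

```text
t: 3.02
eef_pos: [512.2, -128.6, 200.6]
tcp_rot: [-1.572, -0.0, 1.316]
ft_force: [0.5, -0.2, 0.9]
opening: 0.006
```

>>> move_arm:
  rows:
    - {"tx":0.0,"ty":0.8,"tz":0.0,"rx":0.0,"ry":0.0,"rz":0.0,"grip":0.0}
    - {"tx":0.7,"ty":0.0,"tz":0.0,"rx":0.0,"ry":0.0,"rz":0.0,"grip":0.0}
    - {"tx":0.7,"ty":0.0,"tz":0.0,"rx":0.0,"ry":0.0,"rz":0.0,"grip":0.0}
    - {"tx":0.5,"ty":0.0,"tz":0.0,"rx":0.0,"ry":0.0,"rz":0.0,"grip":0.0}
    - {"tx":0.5,"ty":0.0,"tz":0.0,"rx":0.0,"ry":0.0,"rz":0.0,"grip":0.0}
    - {"tx":0.5,"ty":0.0,"tz":0.0,"rx":0.0,"ry":0.0,"rz":0.0,"grip":0.0}
    - {"tx":0.0,"ty":0.0,"tz":0.0,"rx":0.0,"ry":0.0,"rz":0.0,"grip":0.0}

```text
t: 3.6
eef_pos: [519.4, -99.4, 191.7]
tcp_rot: [-1.571, -0.0, 1.317]
ft_force: [1.5, 0.2, -0.2]
opening: 0.005
```

```bash
python3 - <<'E'
from h import *
for n in('wrist','scene'): cap(n,n+'3')
print(env.state()['ft_force'])
crop('wrist3',120,60,390,260,2.9,'w3c')
E
```

```text
wrist {'vertical_fov': 67.607, 'cx': 253.416, 'cy': 190.756, 'eye': [441.593, -79.141, 379.004], 'rotation': [-0.289, -0.001, 1.317]}
scene {'vertical_fov': 55.758, 'cx': 252.261, 'cy': 196.262, 'eye': [1196.732, 106.708, 1261.438], 'rotation': [0.581, -0.003, 1.657]}
[0.07993438 0.71057253 0.77179082]
```

View pics/w3c.png

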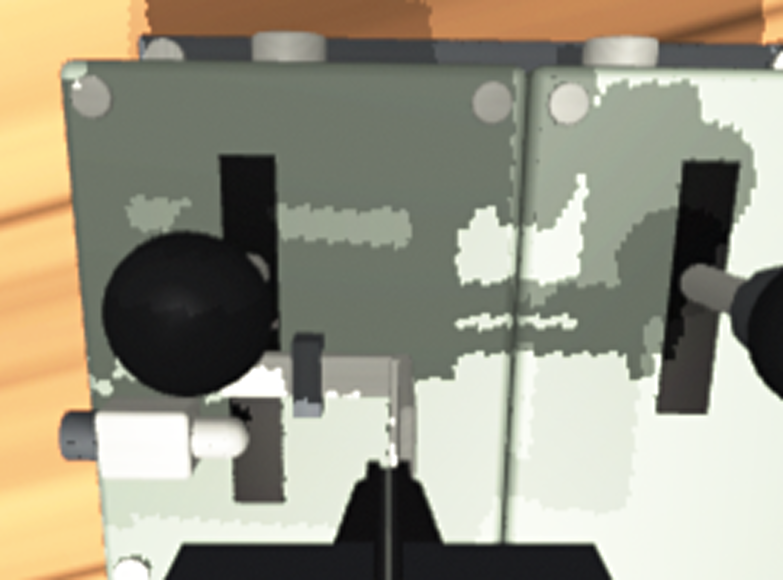

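>>> move_arm:
  rows:
    - {"tx":0.4,"ty":0.0,"tz":0.0,"rx":0.0,"ry":0.0,"rz":0.0,"grip":0.0}
    - {"tx":0.4,"ty":0.0,"tz":0.0,"rx":0.0,"ry":0.0,"rz":0.0,"grip":0.0}
    - {"tx":0.4,"ty":0.0,"tz":0.0,"rx":0.0,"ry":0.0,"rz":0.0,"grip":0.0}

```text
t: 3.95
eef_pos: [522.2, -88.5, 191.5]
tcp_rot: [-1.571, -0.0, 1.316]
ft_force: [-0.3, -0.4, 0.5]
opening: 0.002
```

```bash
python3 - <<'E'
from h import *
for n in('wrist',): cap(n,n+'4')
s=env.state();print(s['ft_force'],s['eef_pos'])
crop('wrist4',120,60,390,260,2.9,'w4c')
E
```

```text
wrist {'vertical_fov': 67.607, 'cx': 253.416, 'cy': 190.756, 'eye': [444.499, -68.177, 378.838], 'rotation': [-0.289, -0.0, 1.315]}
[-0.05224482  0.97545252 -1.05955812] [522.31800321 -87.92384591 191.53080158]
```

View pics/w4c.png

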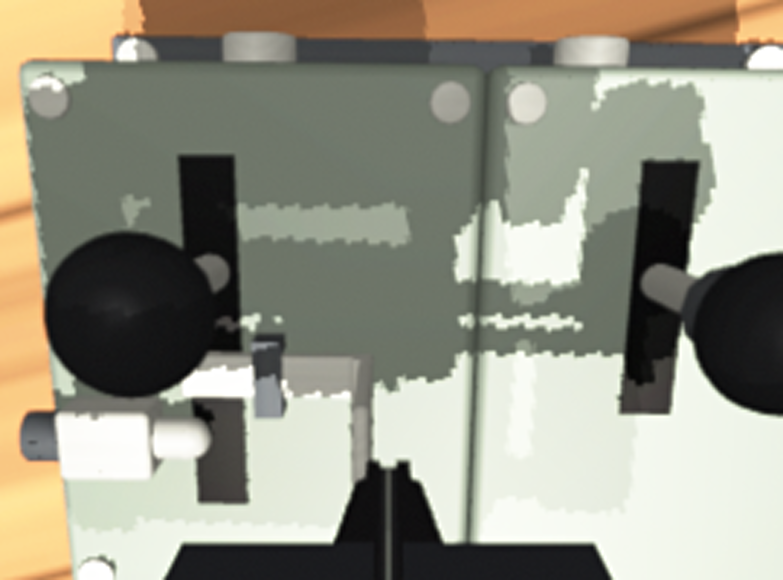

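```bash
cat >> h.py <<'E'
O=np.array([471.8,-126.2]);YAW=-.256
def sec(w):
    c,s=np.cos(YAW),np.sin(YAW);d=np.asarray(w)[...,:2]-O
    return np.round(np.stack([c*d[...,0]+s*d[...,1],-s*d[...,0]+c*d[...,1],np.asarray(w)[...,2]],-1),1)
E
python3 - <<'E'
from h import *
q=lambda u,v:(u/2.9+120-.33,v/2.9+60-.33)
print('TCP',sec(env.state()['eef_pos']))
for tag in('wrist2','wrist3','wrist4'):
    print(tag)
    for v in(300,340,370,400,430,455,470,490,510): print(v,[ (u,*sec(pt(tag,*q(u,v)))) for u in (({'wrist2':(465,480,490)}.get(tag) or {'wrist3':(395,405,412),'wrist4':(355,362,368)}[tag])+((388,) if v>455 else ()))])
cap('scene','scene4')
crop('scene4',165,140,285,240,6.5,'s4')
E
```

```text
TCP [ 39.2  49.8 191.5]
wrist2
300 [(465, np.float64(5.8), np.float64(39.8), np.float64(147.7)), (480, np.float64(6.0), np.float64(44.8), np.float64(146.6)), (490, np.float64(5.8), np.float64(47.9), np.float64(147.6))]
340 [(465, np.float64(18.5), np.float64(39.9), np.float64(150.4)), (480, np.float64(19.3), np.float64(45.2), np.float64(147.0)), (490, np.float64(19.4), np.float64(48.5), np.float64(147.0))]
370 [(465, np.float64(27.0), np.float64(39.5), np.float64(156.8)), (480, np.float64(19.9), np.float64(41.4), np.float64(182.3)), (490, np.float64(19.5), np.float64(44.1), np.float64(183.7))]
400 [(465, np.float64(37.4), np.float64(39.8), np.float64(156.0)), (480, np.float64(27.2), np.float64(41.0), np.float64(188.1)), (490, np.float64(23.9), np.float64(42.5), np.float64(198.6))]
430 [(465, np.float64(47.5), np.float64(40.0), np.float64(157.0)), (480, np.float64(35.4), np.float64(40.9), np.float64(190.9)), (490, np.float64(32.5), np.float64(42.7), np.float64(199.1))]
455 [(465, np.float64(59.7), np.float64(41.1), np.float64(148.1)), (480, np.float64(41.7), np.float64(40.7), np.float
[... 4085 characters left out ...]
88, np.float64(28.7), np.float64(49.4), np.float64(212.1))]
490 [(355, np.float64(27.1), np.float64(42.8), np.float64(226.1)), (362, np.float64(27.1), np.float64(44.2), np.float64(226.1)), (368, np.float64(27.4), np.float64(45.4), np.float64(225.6)), (388, np.float64(28.9), np.float64(49.4), np.float64(222.2))]
510 [(355, np.float64(27.4), np.float64(43.1), np.float64(234.7)), (362, np.float64(27.5), np.float64(44.4), np.float64(234.5)), (368, np.float64(27.6), np.float64(45.5), np.float64(234.4)), (388, np.float64(28.7), np.float64(49.4), np.float64(231.9))]
scene {'vertical_fov': 55.758, 'cx': 252.261, 'cy': 196.262, 'eye': [1196.732, 106.708, 1261.438], 'rotation': [0.581, -0.003, 1.657]}
```

View pics/s4.png

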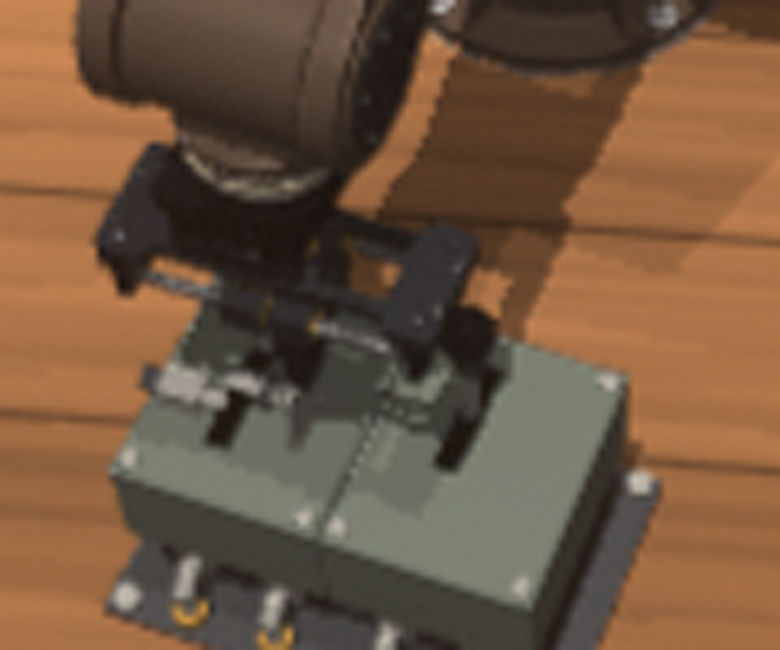

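```bash
python3 - <<'E'
from h import *
p=env.state()['eef_pos']
for z in (172,191,207,220): print(z,((proj('scene4',[p[0],p[1],z])-[164.6,139.6])*6.5).round())
# lowest finger points in wrist0 and wrist4: backproject all, near TCP
from numpy import load
for tag,tcp in(('wrist0',[260.3,568,196.1]),('wrist1',[469.6,-89.5,341.1]),('wrist4',p)):
    z=np.load(f'pics/{tag}.npz');d=z['d'];v,u=np.mgrid[0:384,0:512]
    c=np.stack([(u-z['cx'])/z['f'],-(v-z['cy'])/z['f'],-np.ones_like(u)],-1)*d[...,None]
    W=z['eye']+Ro.from_euler('xyz',z['R']).apply(c.reshape(-1,3)).reshape(c.shape)
    r=np.hypot(W[...,0]-tcp[0],W[...,1]-tcp[1]); m=(r<65)&(d>0)&(W[...,2]>tcp[2]-60)
    h,e=np.histogram(W[...,2][m]-tcp[2],bins=np.arange(-60,61,5)); print(tag,list(zip(e.astype(int).tolist(),h.tolist())))
E
python3 - <<'E'
import cv2
a=cv2.imread('pics/scene4.png')[155:215,170:240]
cv2.imwrite('pics/s4b.png',cv2.resize(a,None,fx=11,fy=9.8,interpolation=cv2.INTER_CUBIC))
E
```

```text
172 [[314. 409.]]
191 [[311. 390.]]
207 [[309. 374.]]
220 [[307. 360.]]
wrist0 [(-60, 0), (-55, 0), (-50, 0), (-45, 0), (-40, 0), (-35, 0), (-30, 0), (-25, 0), (-20, 0), (-15, 0), (-10, 0), (-5, 0), (0, 0), (5, 0), (10, 0), (15, 103), (20, 184), (25, 228), (30, 246), (35, 272), (40, 314), (45, 328), (50, 346), (55, 343)]
wrist1 [(-60, 0), (-55, 0), (-50, 0), (-45, 0), (-40, 0), (-35, 0), (-30, 0), (-25, 0), (-20, 0), (-15, 0), (-10, 0), (-5, 0), (0, 0), (5, 0), (10, 0), (15, 29), (20, 50), (25, 67), (30, 81), (35, 105), (40, 116), (45, 136), (50, 163), (55, 61)]
wrist4 [(-60, 0), (-55, 0), (-50, 2793), (-45, 10095), (-40, 746), (-35, 495), (-30, 31), (-25, 18), (-20, 14), (-15, 24), (-10, 24), (-5, 10), (0, 16), (5, 149), (10, 0), (15, 26), (20, 57), (25, 73), (30, 190), (35, 371), (40, 620), (45, 219), (50, 161), (55, 59)]
```

View pics/s4b.png

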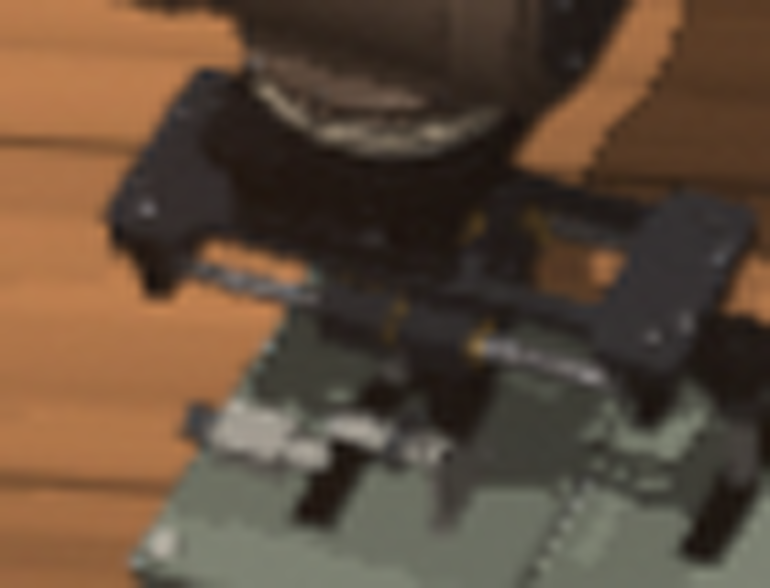

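```bash
python3 - <<'E'
from h import *
q=lambda u,v:(u/1.55,v/1.55)
t=np.array([469.6,-89.5,341.1])
for u,v in((393,345),(375,380),(420,375),(275,400),(300,388),(300,480),(520,400),(60,385),(40,400),(90,500),(740,385),(300,530),(60,440),(200,440)):
    w=pt('wrist1',*q(u,v)); s=sec(w)-sec(t); print((u,v),s.round())
E
```

```text
(393, 345) [-11.   0.  22.]
(375, 380) [-11.  -6.  54.]
(420, 375) [ 185.   36. -342.]
(275, 400) [-35. -23. 108.]
(300, 388) [-35. -19. 103.]
(300, 480) [-25. -17. 119.]
(520, 400) [ 222.  170. -343.]
(60, 385) [-33. -74.  98.]
(40, 400) [-32. -75. 103.]
(90, 500) [ -2. -73.  99.]
(740, 385) [-35.  75. 101.]
(300, 530) [-26. -14. 132.]
(60, 440) [-28. -65. 111.]
(200, 440) [-28. -38. 112.]
```

>>> move_arm:
  rows:
    - {"tx":-2.0,"ty":0.0,"tz":0.1,"rx":0.0,"ry":0.0,"rz":0.0,"grip":0.0}
    - {"tx":-2.0,"ty":0.0,"tz":0.1,"rx":0.0,"ry":0.0,"rz":0.0,"grip":0.0}
    - {"tx":0.0,"ty":0.0,"tz":0.0,"rx":0.0,"ry":0.0,"rz":0.0,"grip":0.0}
    - {"tx":0.0,"ty":1.1,"tz":0.0,"rx":0.0,"ry":0.0,"rz":0.0,"grip":0.0}
    - {"tx":0.0,"ty":1.1,"tz":0.0,"rx":0.0,"ry":0.0,"rz":0.0,"grip":0.0}
    - {"tx":0.0,"ty":1.1,"tz":0.0,"rx":0.0,"ry":0.0,"rz":0.0,"grip":0.0}
    - {"tx":0.0,"ty":0.0,"tz":0.0,"rx":0.0,"ry":0.0,"rz":0.0,"grip":0.0}
    - {"tx":0.0,"ty":0.0,"tz":0.0,"rx":0.0,"ry":0.0,"rz":0.0,"grip":0.0}

```text
t: 4.72
eef_pos: [510.1, -126.6, 158.4]
tcp_rot: [-1.57, -0.0, 1.316]
ft_force: [0.5, -0.3, -0.8]
opening: 0.006
```

```bash
python3 - <<'E'
from h import *
for n in('wrist',): cap(n,n+'5')
s=env.state();print(s['ft_force'],sec(s['eef_pos']))
crop('wrist5',120,60,390,260,2.9,'w5c')
E
```

```text
wrist {'vertical_fov': 67.607, 'cx': 253.416, 'cy': 190.756, 'eye': [432.528, -106.426, 345.784], 'rotation': [-0.288, -0.001, 1.316]}
[-0.47144566  0.26399149 -0.11898942] [ 37.4   9.2 158.9]
```

View pics/w5c.png

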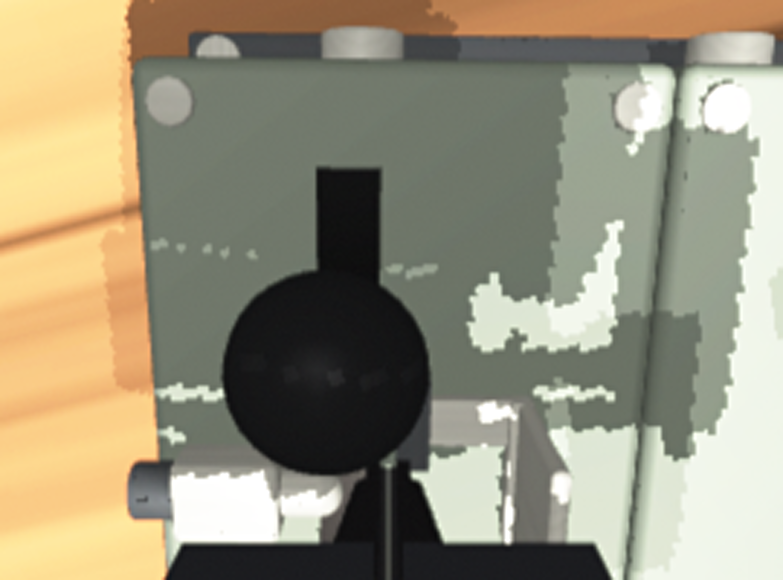

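>>> move_arm:
  rows:
    - {"tx":0.9,"ty":0.0,"tz":0.0,"rx":0.0,"ry":0.0,"rz":0.0,"grip":0.0}
    - {"tx":0.9,"ty":0.0,"tz":0.0,"rx":0.0,"ry":0.0,"rz":0.0,"grip":0.0}
    - {"tx":0.4,"ty":0.0,"tz":0.0,"rx":0.0,"ry":0.0,"rz":0.0,"grip":0.0}
    - {"tx":0.4,"ty":0.0,"tz":0.0,"rx":0.0,"ry":0.0,"rz":0.0,"grip":0.0}
    - {"tx":0.4,"ty":0.0,"tz":0.0,"rx":0.0,"ry":0.0,"rz":0.0,"grip":0.0}
    - {"tx":0.4,"ty":0.0,"tz":0.0,"rx":0.0,"ry":0.0,"rz":0.0,"grip":0.0}

```text
t: 5.27
eef_pos: [519.0, -93.8, 158.9]
tcp_rot: [-1.572, 0.0, 1.316]
ft_force: [-0.5, -2.9, 2.2]
opening: 0.006
```

>>> move_arm:
  rows:
    - {"tx":0.4,"ty":0.0,"tz":0.0,"rx":0.0,"ry":0.0,"rz":0.0,"grip":0.0}
    - {"tx":0.4,"ty":0.0,"tz":0.0,"rx":0.0,"ry":0.0,"rz":0.0,"grip":0.0}

```text
t: 5.43
eef_pos: [521.0, -86.1, 158.7]
tcp_rot: [-1.571, 0.0, 1.316]
ft_force: [-0.6, -3.7, 2.6]
opening: 0.002
```

>>> move_arm:
  rows:
    - {"tx":0.4,"ty":0.0,"tz":0.0,"rx":0.0,"ry":0.0,"rz":0.0,"grip":0.0}
    - {"tx":0.3,"ty":0.0,"tz":0.0,"rx":0.0,"ry":0.0,"rz":0.0,"grip":0.0}

```text
t: 5.6
eef_pos: [522.7, -79.2, 158.6]
tcp_rot: [-1.571, -0.0, 1.316]
ft_force: [0.6, -3.5, 2.4]
opening: 0.003
```

>>> move_arm:
  rows:
    - {"tx":0.2,"ty":0.0,"tz":0.0,"rx":0.0,"ry":0.0,"rz":0.0,"grip":0.0}
    - {"tx":0.1,"ty":0.0,"tz":0.0,"rx":0.0,"ry":0.0,"rz":0.0,"grip":0.0}

```text
t: 5.77
eef_pos: [523.0, -78.1, 158.6]
tcp_rot: [-1.571, 0.003, 1.317]
ft_force: [-6.0, -22.6, 3.0]
opening: 0.006
```

>>> move_arm:
  rows:
    - {"tx":-1.2,"ty":0.0,"tz":0.0,"rx":0.0,"ry":0.0,"rz":0.0,"grip":0.0}
    - {"tx":0.0,"ty":0.0,"tz":2.8,"rx":0.0,"ry":0.0,"rz":0.0,"grip":0.0}
    - {"tx":0.0,"ty":0.0,"tz":2.8,"rx":0.0,"ry":0.0,"rz":0.0,"grip":0.0}
    - {"tx":0.0,"ty":0.0,"tz":2.8,"rx":0.0,"ry":0.0,"rz":0.0,"grip":0.0}
    - {"tx":0.0,"ty":0.0,"tz":0.0,"rx":0.0,"ry":0.0,"rz":0.0,"grip":0.0}

```text
t: 6.18
eef_pos: [434.2, -65.4, 158.1]
tcp_rot: [-1.567, -0.001, 1.316]
ft_force: [1.6, 0.6, 0.5]
opening: 0.003
```

```bash
python3 - <<'E'
from h import *
for n in('wrist','scene'): cap(n,n+'6')
s=env.state();print(s['ft_force'],sec(s['eef_pos']))
crop('wrist6',60,60,390,300,2.4,'w6c')
crop('scene6',165,140,285,240,6.5,'s6')
E
```

```text
wrist {'vertical_fov': 67.607, 'cx': 253.416, 'cy': 190.756, 'eye': [357.246, -45.425, 345.703], 'rotation': [-0.285, -0.001, 1.316]}
scene {'vertical_fov': 55.758, 'cx': 252.261, 'cy': 196.262, 'eye': [1196.732, 106.708, 1261.438], 'rotation': [0.581, -0.003, 1.657]}
[0.33235448 0.92250111 0.92141161] [-47.2  49.1 158.7]
```

View pics/w6c.png

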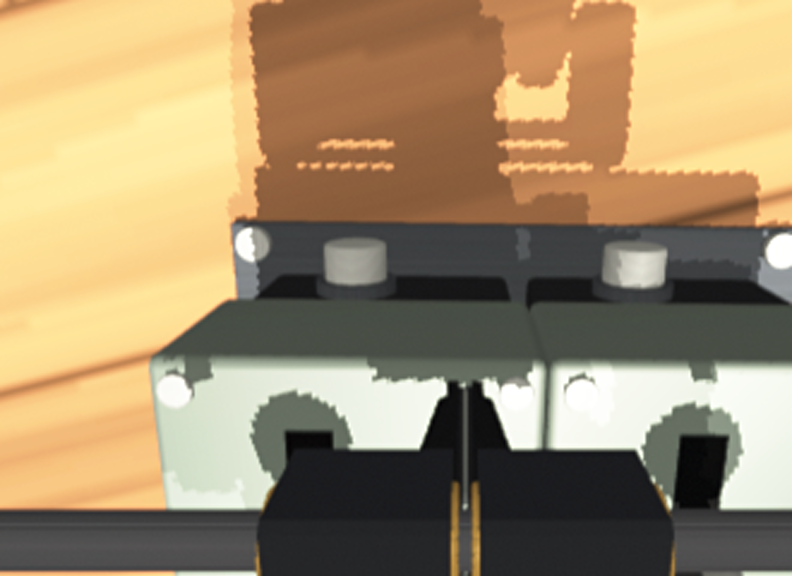

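View pics/s6.png

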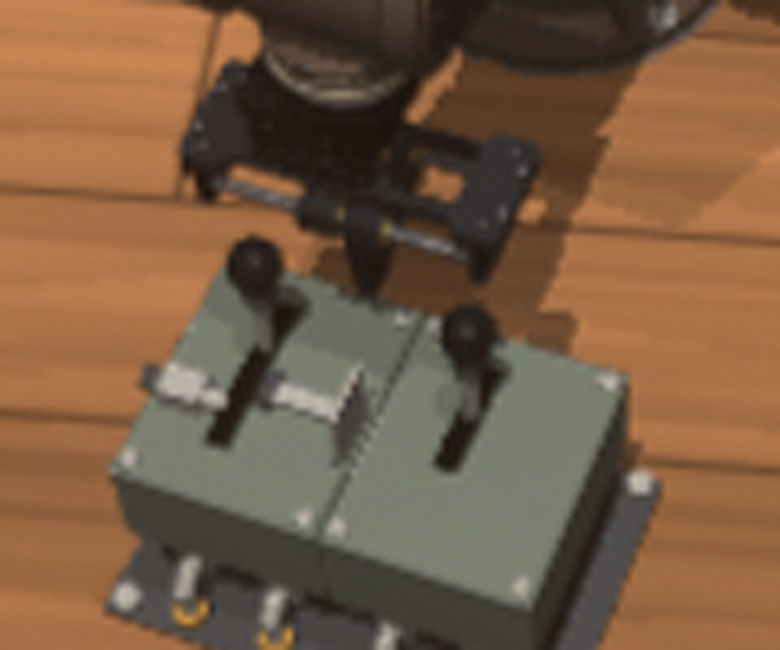

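>>> move_arm:
  rows:
    - {"tx":-2.4,"ty":0.0,"tz":0.0,"rx":0.0,"ry":0.0,"rz":0.0,"grip":0.0}
    - {"tx":-2.4,"ty":0.0,"tz":0.0,"rx":0.0,"ry":0.0,"rz":0.0,"grip":0.0}
    - {"tx":0.0,"ty":0.0,"tz":0.0,"rx":0.0,"ry":0.0,"rz":0.0,"grip":0.0}
    - {"tx":0.0,"ty":0.0,"tz":-0.5,"rx":0.0,"ry":0.0,"rz":0.0,"grip":0.0}
    - {"tx":0.0,"ty":0.0,"tz":-1.0,"rx":0.0,"ry":0.0,"rz":0.0,"grip":0.0}
    - {"tx":0.0,"ty":0.0,"tz":-1.0,"rx":0.0,"ry":0.0,"rz":0.0,"grip":0.0}
    - {"tx":0.0,"ty":0.0,"tz":-1.0,"rx":0.0,"ry":0.0,"rz":0.0,"grip":0.0}
    - {"tx":0.0,"ty":0.0,"tz":0.0,"rx":0.0,"ry":0.0,"rz":0.0,"grip":0.0}

```text
t: 6.95
eef_pos: [463.1, -122.5, 158.4]
tcp_rot: [-1.572, -0.0, 1.317]
ft_force: [-0.9, 0.1, -1.0]
opening: 0.004
```

```bash
python3 - <<'E'
from h import *
for n in('scene',): cap(n,n+'7')
s=env.state();print(s['ft_force'],sec(s['eef_pos']))
crop('scene7',165,140,285,240,6.5,'s7')
E
```

```text
scene {'vertical_fov': 55.758, 'cx': 252.261, 'cy': 196.262, 'eye': [1196.732, 106.708, 1261.438], 'rotation': [0.581, -0.003, 1.657]}
[-0.64758086  0.8037844   0.07752529] [-10.6   1.4 158.2]
```

View pics/s7.png

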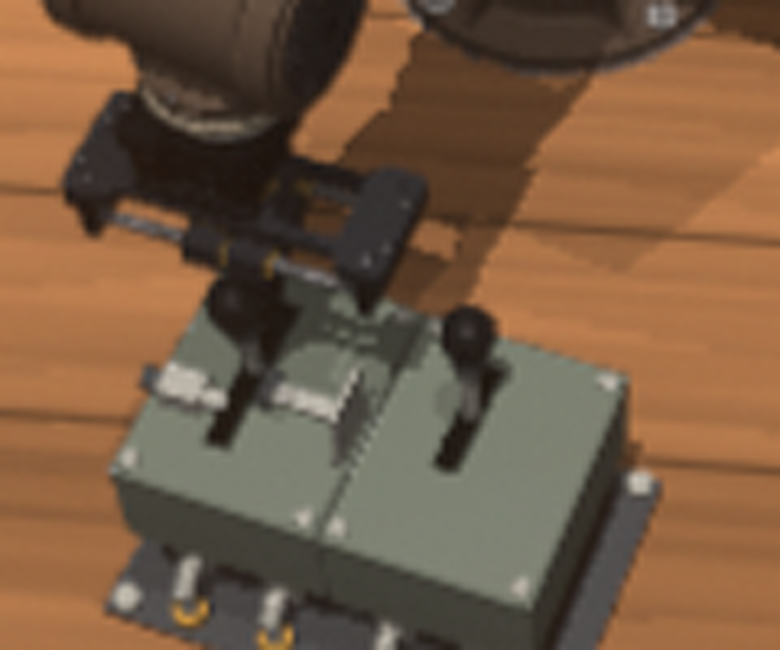

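>>> move_arm:
  rows:
    - {"tx":0.0,"ty":0.0,"tz":-1.0,"rx":0.0,"ry":0.0,"rz":0.0,"grip":0.0}
    - {"tx":0.0,"ty":0.0,"tz":-1.0,"rx":0.0,"ry":0.0,"rz":0.0,"grip":0.0}
    - {"tx":0.0,"ty":0.0,"tz":-1.0,"rx":0.0,"ry":0.0,"rz":0.0,"grip":0.0}
    - {"tx":0.0,"ty":0.0,"tz":-1.0,"rx":0.0,"ry":0.0,"rz":0.0,"grip":0.0}
    - {"tx":0.0,"ty":0.0,"tz":-0.6,"rx":0.0,"ry":0.0,"rz":0.0,"grip":0.0}

```text
t: 7.42
eef_pos: [502.4, -133.0, 157.1]
tcp_rot: [-1.56, -0.0, 1.316]
ft_force: [-17.8, 1.3, -5.0]
opening: 0.007
```

>>> move_arm:
  rows:
    - {"tx":0.0,"ty":0.0,"tz":-0.5,"rx":0.0,"ry":0.0,"rz":0.0,"grip":0.0}
    - {"tx":0.0,"ty":0.0,"tz":-0.5,"rx":0.0,"ry":0.0,"rz":0.0,"grip":0.0}
    - {"tx":0.0,"ty":0.0,"tz":0.0,"rx":0.0,"ry":0.0,"rz":0.0,"grip":0.0}

```text
t: 7.67
eef_pos: [516.0, -136.7, 158.3]
tcp_rot: [-1.571, -0.0, 1.316]
ft_force: [-1.7, 1.4, -0.7]
opening: 0.006
```

```bash
python3 - <<'E'
from h import *
for n in('scene',): cap(n,n+'8')
s=env.state();print(s['ft_force'],sec(s['eef_pos']))
crop('scene8',165,140,285,240,6.5,'s8')
E
```

```text
scene {'vertical_fov': 55.758, 'cx': 252.261, 'cy': 196.262, 'eye': [1196.732, 106.708, 1261.438], 'rotation': [0.581, -0.003, 1.657]}
[-1.26876527 -0.18815018 -0.05775647] [ 45.2   1.  158.4]
```

View pics/s8.png

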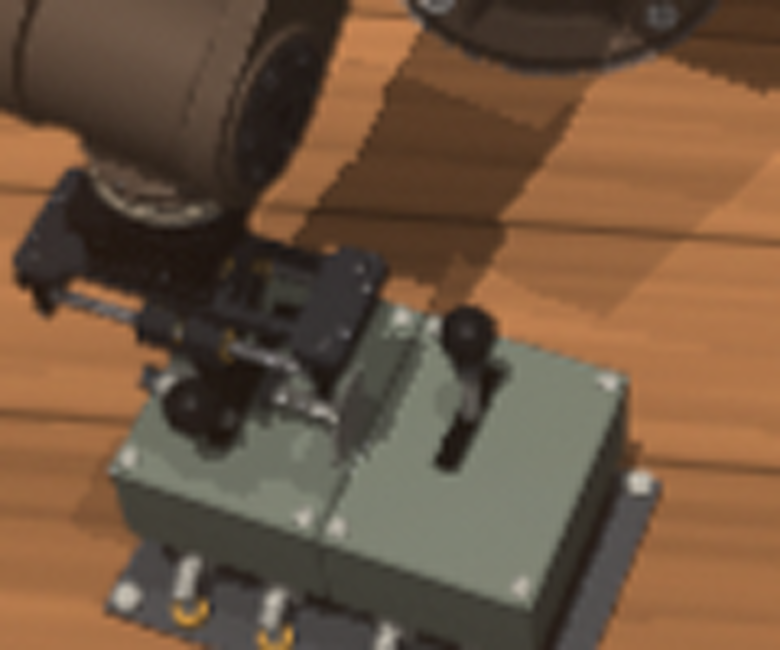

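>>> move_arm:
  rows:
    - {"tx":0.0,"ty":0.0,"tz":2.0,"rx":0.0,"ry":0.0,"rz":0.0,"grip":0.0}
    - {"tx":0.0,"ty":0.0,"tz":3.0,"rx":0.0,"ry":0.0,"rz":0.0,"grip":0.0}
    - {"tx":0.0,"ty":-1.5,"tz":2.0,"rx":0.0,"ry":0.0,"rz":0.0,"grip":0.0}
    - {"tx":0.0,"ty":-3.5,"tz":0.0,"rx":0.0,"ry":0.0,"rz":0.0,"grip":0.0}
    - {"tx":0.0,"ty":-3.5,"tz":0.0,"rx":0.0,"ry":0.0,"rz":0.0,"grip":0.0}
    - {"tx":0.0,"ty":-3.5,"tz":0.0,"rx":0.0,"ry":0.0,"rz":0.0,"grip":0.0}
    - {"tx":0.0,"ty":-3.5,"tz":0.0,"rx":0.0,"ry":0.0,"rz":0.0,"grip":0.0}
    - {"tx":0.0,"ty":0.0,"tz":0.0,"rx":0.0,"ry":0.0,"rz":0.0,"grip":0.0}

```text
t: 8.38
eef_pos: [449.3, -119.6, 320.0]
tcp_rot: [-1.582, 0.001, 1.316]
ft_force: [1.2, 0.9, 0.2]
opening: 0.003
```

```bash
python3 - <<'E'
from h import *
for n in('scene','wrist'): cap(n,n+'9')
s=env.state();print(s['ft_force'],sec(s['eef_pos']))
crop('scene9',165,140,285,240,6.5,'s9')
crop('wrist9',100,80,400,290,2.6,'w9')
E
```

```text
scene {'vertical_fov': 55.758, 'cx': 252.261, 'cy': 196.262, 'eye': [1196.732, 106.708, 1261.438], 'rotation': [0.581, -0.003, 1.657]}
wrist {'vertical_fov': 67.607, 'cx': 253.416, 'cy': 190.756, 'eye': [369.442, -98.45, 503.479], 'rotation': [-0.296, 0.001, 1.316]}
[ 0.18755418 -0.27205115 -0.80666515] [-25.2   0.9 314.6]
```

View pics/s9.png

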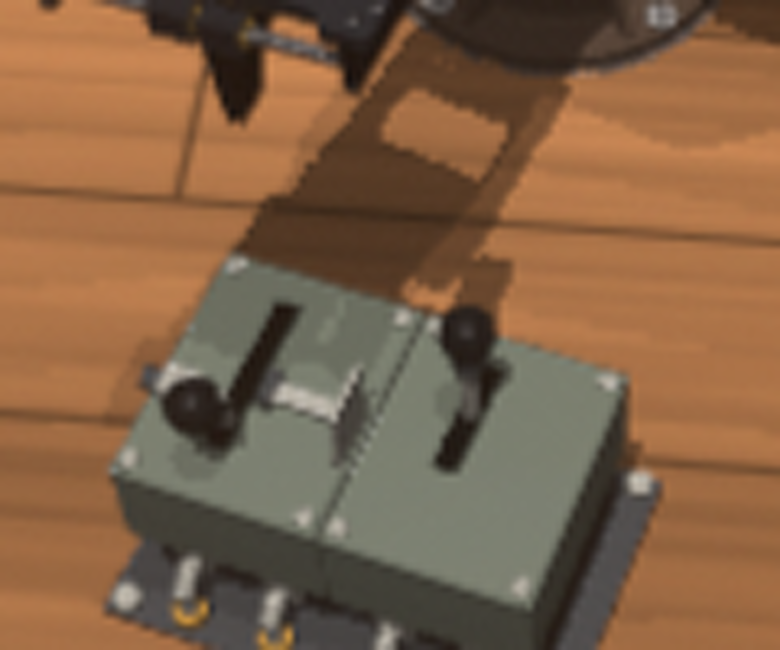

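View pics/w9.png

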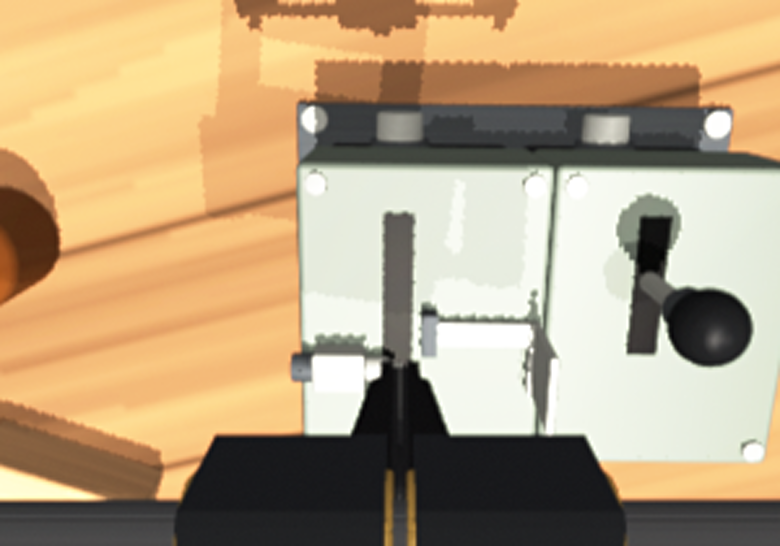

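```bash
python3 - <<'E'
from h import *
print('knob',sec(atz('scene9',192/6.5+164.6,405/6.5+139.6,204)),'tilt',sec(atz('scene9',468/6.5+164.6,334/6.5+139.6,223)))
for v in(350,370,390,410,425): print([sec(pt('wrist9',u/2.6+99.7,v/2.6+79.7)).tolist() for u in(540,545,550,554)])
d=cv2.absdiff(cv2.imread('pics/scene0.png'),cv2.imread('pics/scene9.png')).max(2)
print('tray/mallet/jar diff',d[200:262,325:408].mean(),d[215:290,60:150].mean(),d[175:205,130:160].mean())
s=env.state();print(s['t'],np.abs(s['qvel']).max())
E
```

```text
knob [ 76.6  -2.  204. ] tilt [ -3.5 124.7 223. ]
[[26.0, 68.0, 171.0], [21.4, 67.9, 182.7], [18.9, 68.9, 189.0], [35.4, 79.9, 147.2]]
[[34.9, 67.9, 174.3], [29.7, 67.7, 186.5], [26.1, 68.2, 194.8], [25.1, 69.4, 197.3]]
[[44.1, 67.9, 177.0], [39.2, 68.0, 187.6], [35.3, 68.5, 196.1], [34.1, 69.7, 198.7]]
[[53.1, 67.8, 180.1], [46.6, 67.4, 193.2], [43.7, 68.4, 199.2], [43.4, 70.1, 199.8]]
[[79.4, 75.7, 144.4], [53.3, 67.5, 195.0], [51.0, 68.8, 199.4], [77.7, 82.4, 147.7]]
tray/mallet/jar diff 3.2922658375437233 3.2897777777777777 3.148888888888889
8.4833 0.04964818209271539
```

```bash
python3 -c "
from cell import env
print(env.job_done())"
```

```text
the job is handed in; nothing more can be done
None
```

The lift is in float: I slid the float lock fully aside, then pushed the lift lever past the detent until it dropped into the float notch. The job was handed in at about 8.5 s of the 40 s allowed.

**Last checks, arm raised clear of the stand:**
- **Float lock:** the tab face is 68 mm left of the slot, which is the full 30 mm of slide. It met its end stop at about 23 N.
- **Lift lever:** the push peaked at about 18 N, then fell to about 1 N as it dropped in. With nothing touching it, the knob stayed 76.6 mm ahead of the pivot (about 76 mm expected for the notch).
- **Tilt lever:** the knob was still about 4 mm behind upright, as at the start and within its 0.05 rad.
- **Tray, mallet and jar:** no change in the scene picture beyond image noise.

**One thing disagreed with the description:** the fingertips were about 15 mm above the reported TCP height, not 19 mm below it. My first push therefore passed over the tab without touching it. I found this in the depth images and lowered the tool before pushing again.

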